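# Load the abrasive stone under its spring clamp flap

### The arm

A 7-joint arm with a two-finger parallel gripper is mounted at the origin on a cart in front of the work surface, level with it; the furniture and walls round the work are solid. World frame = base frame: x ahead of the robot, y to its left, z up, the work surface at z = 0. Lengths are in m, angles in rad, forces in N, time in s.
With the tool pointing down it reaches from about 0.425 to 0.875 m from the base axis. Payload 8.4 kg.
Tool frame: the origin (TCP) lies on the centre line of the jaws, within the pads' length; the fingertips stand 14 mm ahead of it and the grasp point (between the pads) lies 5 mm behind it; z points along the fingers, y is the line along which they close (so a half turn about z gives the same grasp; the last joint's range is limited). The gripper opens to 85 mm and grips with 20 to 120 N. Pads are 22 mm wide; open, the fingers measure 114 mm over their backs; the gripper's body (76 mm by 85 mm) begins 54 mm behind the grasp point. The pads swing forward as they close: fully open they stand 13 mm farther back than shut.
Start: joints at [-1.224, 0.333, 0.04, 1.465, -0.013, 1.343, -0.059], TCP at [0.28, 0.586, 0.245] pointing down, gripper open.
Joint ranges: [-2.58, 2.58], [-0.38, 2.09], [-1.3, 1.39], [0.25, 2.4], [-1.5, 4.64], [0.08, 2.09], [-2.65, 2.65]. Speed limits (rad/s): [2.22, 2.22, 2.79, 2.79, 3.14, 3.14, 3.14].

### API

Orientations are given as a unit quaternion [w, x, y, z].
In Python, from rig import robot, imaging, workorder gives the robot as it stands.
- The arm moves only by the tool jog_arm, never from a script. Its argument "deltas" is text: rows parted by semicolons, each of 7 numbers parted by spaces: the shift along the tool's x, y, z in mm, then the turn, a rotation vector about the tool's x, y, z in rad, then the finger opening in mm, from 0 to 85.4. A call has 1 to 10 rows; each row shifts and turns the commanded pose from where the row before left it, along the tool's axes as they then stand; what a row does not reach is not made up. A row lasts 1/8 s, in which the tool goes at most 62.5 mm and 10.7 degrees, less where a joint would pass 70% of its speed; a pose out of reach is approached as far as the arm can. A call with a gripper value outside its range is refused whole. The fingers move at their own pace and stop on an object; "force" is the grip in N (left out, the last holds). Time passes only in rows, so rows that do not move let the fingers close. It gives the time, the measured TCP pose, the force, the opening and the grip force at its end, in the units of the state.
- robot.get_obs(): the state, without advancing time (a new reading comes with each control period).
- imaging.snapshot(name): name is "scene" or "top"; returns a dict with "img" (480x640x3 uint8, blue, green, red), "z_map" (480x640 float32, m along the optical axis (not along the pixel's ray), 0 where there is no reading), "fov_y" (degrees; the focal length in pixels is half the picture's height over the tangent of half this angle, whatever the lens; pixels are square), "cx", "cy" (the principal point, pixels), "world_from_camera" (4x4, takes a point from camera to world coordinates). Camera axes: x right, y down, z forward; pixel columns grow to the right and rows downward; lengths in m; the calibration is good to about 2 mm. A picture is of the moment at which its call begins.
- workorder.sign_off(): hands the job in; it is judged then, once.
Trained networks look in a picture, given as the dict that the camera call returned (one of the last four; its "shot" number tells which), for a name from the list of things; names that differ only in an ending like _2 or _b are one class to them, and where a whole thing is asked for, a point or a joint stands for the part that bears it (a point fixed in the world has none). Each returns a list of dicts, best first, with "p" (0 to 1); they miss things now and then, are a little off and sometimes report something else, mostly with a low value. They report only what shows in the picture. A call takes as long as a camera call. They do not tell look-alikes from the thing itself.
- imaging.spot_in(target, picture): "extent" ([left, top, width, height] in pixels, round what is visible of it).
- imaging.trace(target, picture): "region" (480x640 bool, what is visible of it) and "extent" ([left, top, width, height] in pixels, round what is visible of it).
- imaging.place_of(target, picture): "xy" ([column, row] in pixels: a listed point, or the origin of a listed thing).
The state is a dict: "time": time; "joints": joint angles; "qvel": joint speeds; "tau": joint torques, N m; "eef_pos": TCP position; "orientation": TCP orientation; "force": force on the tool from outside, world axes, zero at the start; "torque": the same for the moment, N m; "gripper_width": finger opening in m; "gripper_force": force on a finger pad.
Only numpy, scipy, OpenCV 4.12 (cv2) and the standard library are available. Lean on these libraries where they do the work, as an engineer would, in place of code of your own. Each camera call takes 0.05 s, during which the arm holds its last target. There are 200 camera calls.

### The job

Fix the abrasive stone in its spring holder for grinding glass edges: with one fingertip press the holder's long lever down to keep the spring flap up, and with the other fingertip push the stone along the guide rails, under the flap, until it is fully home against the end stop. Keep the lever down until the stone is home, then let go so that the flap comes down onto the stone. Do not pinch or lift the stone, and leave the other things on the bench as they are.

Things in the scene. Friction and masses are not known exactly. Their poses are not given: they have to be found in the camera images.
- holder: fixed metal holder on the bench; origin on the bench surface in the middle of its channel; x points along the channel from the open entry (to the robot's left) to the end stop (to its right), y away from the robot, z up. The bench is the channel's floor. Along its near side a hinged rocker carries a flap over the channel (x = -12 to +30 mm) and, nearer the robot, a long lever plate
- entry (a point): middle of the channel's open entry, on the bench, x = -82 mm in the holder's frame. Two guide rails 14 mm high and 8 mm wide, 32 mm between them, run from x = -60 mm to the stop; their ends flare open from x = -60 to -82 mm
- hinge (a point): on the hinge axis (parallel to the holder's x, at y = -38 mm, z = 26 mm in its frame), at x = 0. The shaft is 8 mm thick and runs from x = -165 to +53 mm in three bearing blocks up to 37 mm high and 15 mm wide, centred at x = -158, -27 and +50 mm
- clamp (a joint): angle of the rocker, rad: 0 = flap down (sprung shut, its underside 4 to 12 mm above the bench, so the stone cannot pass), 0.62 = limit, lever fully down. The 20 mm high stone passes under the flap above 0.42; at about 0.32 the flap rests flat on the stone. The spring shuts it when released; holding the lever down takes about 7 N
- lever_mid (a point): middle of the lever plate's top; moves with it. Plate 28 mm wide, 124 mm long (holder's x = -155 to -31 mm): a fingertip can slide along it. Shut: this point at y = -76, z = 30 mm in the holder's frame, the plate sloping up to its outer (robot's) edge; at 0.56 rad: y = -72, z = 9 mm, plate nearly level; at the limit z = 7 mm. A lip about 4 mm high runs along the outer edge
- flap_edge (a point): middle of the flap's lower front edge, over the channel's middle line, on the side of the entry (x = -12 mm in the holder's frame)
- stop_face (a point): middle of the end stop's face, 10 mm above the bench, at x = +45 mm, y = 0 in the holder's frame
- stone: dark grey abrasive stone, a plain bar 98 mm long (its y axis), 26 mm wide (its x axis) and 20 mm high, 80 to 170 g; origin at the centre of its underside. It lies flat in the channel's entry, lengthwise, its front part between the rails and its rear end sticking out to the robot's left. Home, its front end touches the stop: its origin is then at x = -4 mm in the holder's frame and its rear end at x = -53 mm
- tin: bystander: round grey tin with a lid, 52 mm across, 34 mm high, beyond the holder; origin at the centre of its underside
- oil_bottle: bystander: small white bottle with a screw cap, 35 mm across, 73 mm high, past the end stop, to the right; origin at the centre of its underside
- brush: bystander: thin brush, 140 mm long (its y axis), 12 mm wide, 6 mm high, lying between lever and robot; origin at the centre of its underside
- pencil: bystander: short black pencil, 61 mm long (its y axis), 8 mm thick, lying between the holder and the robot; origin at the centre of its underside
- nugget: bystander: flat glass nugget, 20 x 22 mm, 9 mm high, near the end stop; origin at the centre of its underside
There are look-alikes about, which are no part of the job. What is shaped like the stone but turquoise or yellow is not meant.

How it is judged:
By the outcome, as a careful person would: the job done as asked, in the order asked, and still so for the second after the job is handed in, with the robot touching nothing.
It also fails if it takes over 45 s, if anything falls off the work surface, if the arm or the gripper's body presses on something with over 40 N, if the wrist force passes 120 N, or if a joint passes its speed limit or range.

## Working session

There is one attempt and no reset: what is moved stays moved. The work goes in short steps, Python scripts to look and compute and a tool call to move; the robot and the scene stay as the last step left them, time stands still between calls to the robot, and variables do not carry over. Pictures are saved under pics/ and viewed, at most 10 in all, crops included, and the job is handed in when it is done.

Besides the shell and the picture viewer there is one more tool, called after "Call:" as name(argument=value, ...) on one line, values as JSON. jog_arm: Moves the arm, as the interface text tells. Its arguments: {"type":"object","properties":{"deltas":{"type":"string"},"force":{"type":"number"}},"required":["deltas"]}

```bash
mkdir -p pics; cat > h.py <<'E'
from rig import robot, imaging, workorder
import numpy as np, cv2
def ray(s,uv,z):
    f=240/np.tan(np.radians(s["fov_y"]/2)); T=np.array(s["world_from_camera"])
    d=T[:3,:3]@np.array([(uv[0]-s["cx"])/f,(uv[1]-s["cy"])/f,1]); o=T[:3,3]
    return o+d*(z-o[2])/d[2]
def cloud(s):
    f=240/np.tan(np.radians(s["fov_y"]/2)); T=np.array(s["world_from_camera"]); z=s["z_map"]
    v,u=np.mgrid[:480,:640]
    P=np.stack([(u-s["cx"])/f*z,(v-s["cy"])/f*z,z],-1)
    return P@T[:3,:3].T+T[:3,3]
E
python3 - <<'E'
from h import *
for n in("top","scene"):
    s=imaging.snapshot(n); cv2.imwrite(f"pics/{n}0.png",s["img"])
    print(n,np.round(s["world_from_camera"],3).tolist(),s["fov_y"])
    for t,z in [("stone",0),("entry",0),("hinge",.026),("lever_mid",.03),("stop_face",.01),("flap_edge",.012),("holder",0)]:
        for r in imaging.place_of(t,s)[:2]:
            print(t,round(r["p"],2),np.round(r["xy"]),np.round(ray(s,r["xy"],z),4))
o=robot.get_obs();print(o)
E
```

```text
top [[0.012, -0.987, 0.16, 0.457], [-1.0, -0.012, 0.003, 0.003], [-0.001, -0.16, -0.987, 1.118], [0.0, 0.0, 0.0, 1.0]] 43.16997451626552
stone 0.92 [207. 267.] [0.587  0.2162 0.    ]
stone 0.79 [318. 273.] [0.5788 0.0095 0.    ]
entry 0.73 [308. 272.] [0.5799 0.0278 0.    ]
entry 0.41 [314. 272.] [0.58   0.0176 0.    ]
hinge 0.72 [353. 299.] [ 0.5305 -0.0538  0.026 ]
hinge 0.34 [402. 333.] [ 0.4713 -0.1403  0.026 ]
lever_mid 0.78 [291. 305.] [0.517  0.0577 0.03  ]
lever_mid 0.37 [349. 299.] [ 0.5298 -0.0466  0.03  ]
stop_face 0.88 [375. 286.] [ 0.5551 -0.0953  0.01  ]
flap_edge 0.86 [346. 279.] [ 0.5674 -0.0418  0.012 ]
flap_edge 0.69 [306. 273.] [0.5768 0.0321 0.012 ]
holder 0.89 [354. 282.] [ 0.5632 -0.0563  0.    ]
holder 0.36 [346. 279.] [ 0.5692 -0.0411  0.    ]
scene [[0.636, -0.478, 0.606, -0.009], [-0.772, -0.406, 0.489, -0.522], [0.012, -0.779, -0.627, 0.718], [0.0, 0.0, 0.0, 1.0]] 53.38755765007978
stone 0.98 [298. 265.] [0.5818 0.0183 0.    ]
stone 0.91 [180. 257.] [0.4267 0.2412 0.    ]
entry 0.91 [294. 264.] [0.5768 0.0274 0.    ]
hinge 0.81 [306. 282.] [ 0.5298 -0.0492 
[... 224 characters left out ...]
.8, 'joints': array([-1.22416672,  0.33318503,  0.03991941,  1.46537001, -0.01339829,
        1.34331418, -0.05855089]), 'qvel': array([-0.00031147, -0.00053656,  0.00036593, -0.00158522,  0.00022396,
        0.00071807,  0.0008484 ]), 'tau': array([-6.79983259e-04, -6.58234406e+01,  1.36206575e+00, -4.05806601e+01,
        1.65077881e-02,  2.77609703e-03,  1.52562234e-05]), 'eef_pos': array([0.28029851, 0.58643813, 0.24533254]), 'orientation': array([-1.03399763e-06,  2.21121545e-01,  9.75246257e-01, -5.19918949e-06]), 'force': array([-0.43605532,  0.40425898,  0.04745912]), 'torque': array([-0.00174369, -0.0325922 ,  0.00038446]), 'gripper_force': 0.0, 'gripper_width': 0.08528757518757449}
```

```bash
python3 - <<'E'
import cv2
a=cv2.imread("pics/top0.png")[210:350,180:420]
cv2.imwrite("pics/a.png",cv2.resize(a,None,fx=3.3,fy=3.3,interpolation=cv2.INTER_CUBIC))
E
```

```text
(no output)
```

View pics/a.png

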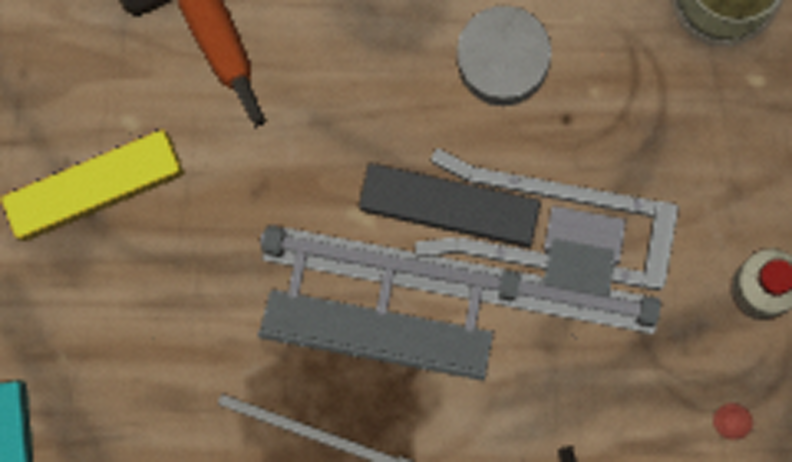

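View pics/scene0.png

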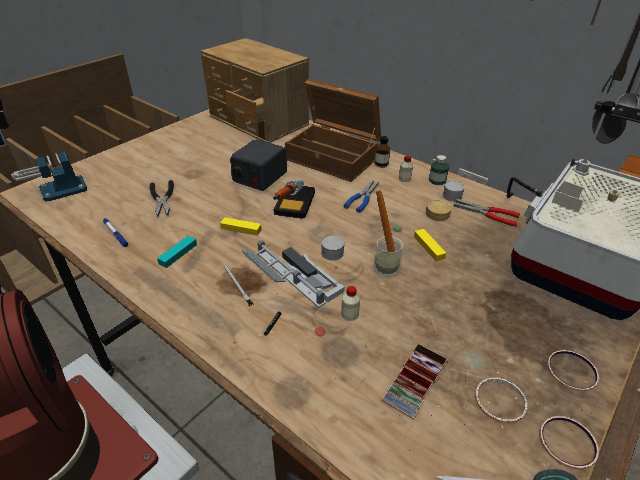

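```bash
python3 - <<'E'
from h import *
m={"entry":(-82,0,0),"hinge":(0,-38,26),"lever_mid":(-93,-76,30),"flap_edge":(-12,0,12),"stop_face":(45,0,10)}
H=[];W=[]
for k in range(2):
  for n in("top","scene"):
    s=imaging.snapshot(n)
    for t,p in m.items():
        r=imaging.place_of(t,s)
        if r: H.append(p[:2]);W.append(ray(s,r[0]["xy"],p[2]/1e3)[:2]*1e3)
    C=cloud(s); M=None
    for r in imaging.trace("stone",s):
        q=ray(s,np.array(r["extent"][:2])+np.array(r["extent"][2:])/2,.02)
        if np.hypot(q[0]-.58,q[1]-.01)<.04:
            g=np.array(r["region"]); P=C[g]; P=P[P[:,2]>.0165]
            uv=np.argwhere(g)
            R=cv2.minAreaRect((P[:,:2]*1e3).astype(np.float32)); print(n,"stone",r["p"],R,P[:,2].mean(),len(P)); break
    if k==0:
        for lo,hi,t in((.008,.017,"rails/lever"),):
            pass
        np.save(f"{n}.npy",C)
H=np.array(H,float);W=np.array(W)
from scipy.optimize import least_squares
def f(p): 
    c,s_=np.cos(p[2]),np.sin(p[2]); return (H@np.array([[c,s_],[-s_,c]])+p[:2]-W).ravel()
r=least_squares(f,[565,-50,-1.77],x_scale=[1,1,.01],loss="soft_l1",f_scale=3)
print(r.x,np.round(f(r.x).reshape(-1,2),1).tolist())
# bird view in holder frame from top depth
x0,y0,th=r.x;ca,sa=np.cos(th),np.sin(th)
for n in("top","scene"):
    C=np.load(n+".npy").reshape(-1,3)*1e3
    h=np.c_[(C[:,:2]-[x0,y0])@np.array([[ca,-sa],[sa,ca]]),C[:,2]]
    np.save(n+"h.npy",h)
    for a,b in((-150,-110),(-110,-80),(-55,-30),(-30,0),(0,25),(25,44)):
        q=h[(h[:,0]>a)&(h[:,0]<b)]
        print(n,a,b,[(y,round(float(np.median(q[(abs(q[:,1]-y)<2)][:,2])),0)) for y in range(-92,32,4) if (abs(q[:,1]-y)<2).any()])
    print(n,"x profile y0",[(x,round(float(np.median(h[(abs(h[:,0]-x)<2)&(abs(h[:,1])<8)][:,2])))) for x in range(-148,64,4) if ((abs(h[:,0]-x)<2)&(abs(h[:,1])<8)).any()])
E
```

```text
top stone 0.97 ((534.1263427734375, 28.790061950683594), (97.40400695800781, 130.62725830078125), 72.10574340820312) 0.028326239672350335 748
scene stone 0.79 ((577.9251098632812, 10.195228576660156), (106.2117691040039, 27.355350494384766), 78.65674591064453) 0.019037501435594708 350
top stone 0.87 ((530.2246704101562, 26.133758544921875), (97.68773651123047, 130.83291625976562), 76.12586212158203) 0.026852760022471382 748
scene stone 0.8 ((578.2710571289062, 10.811447143554688), (104.7937240600586, 28.281599044799805), 78.06974029541016) 0.019107921330251666 352
[563.93002166 -52.73609609  -1.73922613] [[-2.7, -2.7], [0.5, 0.6], [-11.5, -2.1], [0.0, -3.9], [3.3, -1.3], [6.7, 3.8], [1.4, 3.3], [1.0, 4.0], [3.8, -4.0], [-6.2, 1.5], [-0.4, -6.5], [-4.1, -1.2], [-8.1, -3.4], [1.3, 1.0], [0.2, -1.1], [-4.9, -4.0], [-0.0, 7.3], [3.9, 6.5], [6.4, 1.6], [-0.7, 3.7]]
top -150 -110 [(-92, 1.0), (-88, 1.0), (-84, 41.0), (-80, 36.0), (-76, 33.0), (-72, 31.0), (-68, 29.0), (-64, 26.0), (-60, 25.0), (-56, 1.0), (-52, 1.0), (-48, 1.0), (-44, 3.0), (-40, 7.0), (-36, 29.0), (-32, 30.0), (-28, 8.0),
[... 4822 characters left out ...]
-20, 13.0), (-16, 13.0), (-12, 17.0), (-8, 19.0), (-4, 11.0), (0, 13.0), (4, 9.0), (8, 7.0), (12, 2.0), (16, 0.0), (20, 9.0), (24, 13.0), (28, 10.0)]
scene x profile y0 [(-148, -1), (-144, -1), (-140, -1), (-136, -1), (-132, -2), (-128, -2), (-124, -3), (-116, 17), (-112, 19), (-108, 17), (-104, 18), (-100, 18), (-96, 18), (-92, 19), (-88, 20), (-84, 19), (-80, 18), (-76, 19), (-72, 19), (-68, 19), (-64, 19), (-60, 20), (-56, 19), (-52, 19), (-48, 19), (-44, 19), (-40, 20), (-36, 19), (-32, 18), (-28, 19), (-24, 18), (-20, 15), (-12, 16), (-8, 18), (-4, 17), (0, 17), (4, 16), (8, 15), (12, 16), (16, 17), (20, 16), (24, 14), (28, 10), (32, -1), (44, 16), (48, 17), (52, 17), (56, 6), (60, -2)]
```

```bash
python3 - <<'E'
import numpy as np
h=np.load("toph.npy");
def line(y0,y1,z0,z1,xa,xb,k=8):
    X=[];Y=[]
    for x in np.arange(xa,xb,k):
        q=h[(abs(h[:,0]-x)<k/2)&(h[:,1]>y0)&(h[:,1]<y1)&(h[:,2]>z0)&(h[:,2]<z1)]
        if len(q)>2: X.append(x);Y.append((q[:,1].min()+q[:,1].max())/2)
    p=np.polyfit(X,Y,1);print(np.round(p,4),"mid at -80:",np.polyval(p,-80).round(1),"res",np.std(np.array(Y)-np.polyval(p,X)).round(2))
print("shaft");line(-45,-27,23,34,-145,-40)
print("far rail");line(20,36,10,19,-55,38)
print("near rail");line(-26,-11,11,17,-55,-20)
print("lever");line(-95,-50,18,50,-150,-36)
print("stone");line(-12,28,18,25,-112,-24)
q=h[(h[:,1]>-95)&(h[:,1]<-50)&(h[:,2]>18)&(h[:,2]<50)];print("lever x",q[:,0].min(),q[:,0].max())
q=h[(h[:,1]>-5)&(h[:,1]<12)&(h[:,2]>17)&(h[:,0]<-13)&(h[:,0]>-140)];print("stone x",q[:,0].min(),q[:,0].max())
E
```

```text
shaft
[-1.05000e-02 -3.61269e+01] mid at -80: -35.3 res 1.61
far rail
[-3.00000e-04  2.38458e+01] mid at -80: 23.9 res 0.18
near rail
[  0.0187 -16.0263] mid at -80: -17.5 res 1.03
lever
[-3.90000e-03 -7.28215e+01] mid at -80: -72.5 res 1.91
stone
[-0.0134  4.4638] mid at -80: 5.5 res 1.34
lever x -303.4013922162562 527.029422797918
stone x -117.11220564633516 -19.518026490779967
```

Call:
jog_arm(deltas="-46.4 -33.3 0 0 0 0 58;-46.4 -33.3 0 0 0 0 58;-46.4 -33.3 0 0 0 0 58;-46.4 -33.3 0 0 0 0 58;-46.4 -33.3 0 0 0 0 58;-46.4 -33.3 0 0 0 0 58;-46.4 -33.3 0 0 0 0 58;-46.4 -33.3 0 0 0 0 58;-46.4 -33.3 0 0 0 0 58;-46.4 -33.3 0 0 0 0 58")

```text
time: 3.45
eef_pos: [0.556, 0.0843, 0.2457]
orientation: [0.0, 0.221, 0.975, 0.0]
force: [0.4, 0.2, 0.2]
gripper_width: 0.0582
gripper_force: 0.0
```

Call:
jog_arm(deltas="0 0 10 0 0 0.18 58;0 0 10 0 0 0.18 58;0 0 20 0 0 0.18 58;0 0 20 0 0 0.18 58;0 0 20 0 0 0.18 58;0 0 20 0 0 0.18 58;0 0 20 0 0 0.18 58;0 0 20 0 0 0.033 58;0 0 0 0 0 0 58")

```text
time: 4.58
eef_pos: [0.5543, 0.0858, 0.1042]
orientation: [-0.0, 0.764, 0.645, -0.001]
force: [-0.1, -0.3, 0.0]
gripper_width: 0.0581
gripper_force: 0.0
```

```bash
cat >> h.py <<'E'
O=np.array([567.9,-53.4]);TH=-1.7392
def toH(p):
    d=np.asarray(p)[:2]*1e3-O;c,s=np.cos(TH),np.sin(TH);return np.array([c*d[0]+s*d[1],-s*d[0]+c*d[1]])
def st():
    from scipy.spatial.transform import Rotation as R
    o=robot.get_obs();q=o["orientation"];M=R.from_quat([q[1],q[2],q[3],q[0]]).as_matrix()
    print("t",o["time"],"H",toH(o["eef_pos"]).round(1),"z",round(o["eef_pos"][2]*1e3,1),"w",round(o["gripper_width"]*1e3,1),"F",o["force"].round(1))
    print("tool y angle err",np.arctan2(M[1,1],M[0,1])-(TH+np.pi/2),"z",M[:,2].round(4))
E
python3 - <<'E'
from h import *
st()
s=imaging.snapshot("scene");cv2.imwrite("pics/b.png",cv2.resize(s["img"][180:330,180:400],None,fx=3.5,fy=3.5,interpolation=cv2.INTER_CUBIC))
E
```

```text
t 4.575 H [-134.9  -36.7] z 104.2 w 58.1 F [-0.1 -0.3  0. ]
tool y angle err 0.0009408731049184993 z [-0.0024 -0.0011 -1.    ]
```

View pics/b.png

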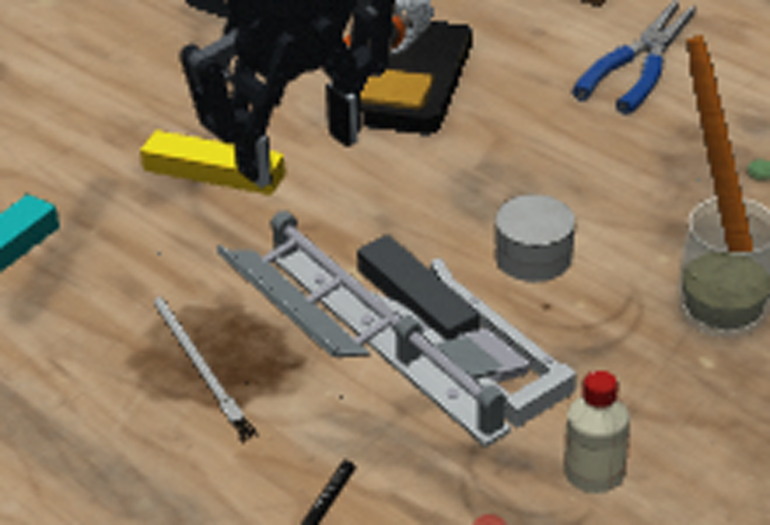

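Call:
jog_arm(deltas="0 0 20 0 0 0 58;0 0 20 0 0 0 58;0 0 0 0 0 0 58")

```text
time: 5.0
eef_pos: [0.555, 0.0859, 0.0653]
orientation: [-0.0, 0.764, 0.646, -0.001]
force: [0.7, -0.8, -0.2]
gripper_width: 0.058
gripper_force: 0.0
```

```bash
python3 - <<'E'
from h import *
st()
s=imaging.snapshot("scene");C=cloud(s).reshape(-1,3)
p=np.array([toH(c) for c in C]);z=C[:,2]*1e3
m=(z>43)&(z<75)&(abs(p[:,0]+135)<40)&(p[:,1]>-110)&(p[:,1]<40)
for n,k in(("lever",p[:,1]<-40),("stone",p[:,1]>-40)):
    q=np.c_[p,z][m&k]; print(n,len(q),np.percentile(q,[1,50,99],axis=0).round(1).tolist() if len(q) else "")
E
```

```text
t 5.0 H [-135.1  -36.1] z 65.3 w 58.0 F [ 0.7 -0.8 -0.2]
tool y angle err 0.0011264783479469909 z [-1.1e-03 -4.0e-04 -1.0e+00]
lever 48 [[-141.8, -79.1, 57.8], [-128.7, -72.3, 68.5], [-123.3, -65.2, 74.8]]
stone 59 [[-146.0, -7.8, 55.9], [-130.9, -5.7, 66.1], [-123.4, 6.2, 74.3]]
```

Call:
jog_arm(deltas="0 0 15 0 0 0 58;0 0 10 0 0 0 58;0 0 8 0 0 0 58;0 0 6 0 0 0 58;0 0 4 0 0 0 58;0 0 0 0 0 0 58")

```text
time: 5.8
eef_pos: [0.5571, 0.0856, 0.0231]
orientation: [0.001, 0.764, 0.645, 0.001]
force: [2.3, -1.7, 6.5]
gripper_width: 0.0578
gripper_force: 3.7
```

```bash
python3 - <<'E'
from h import *
st()
s=imaging.snapshot("scene");cv2.imwrite("pics/c.png",cv2.resize(s["img"][200:330,210:380],None,fx=4.5,fy=4.5,interpolation=cv2.INTER_CUBIC))
E
```

```text
t 5.8 H [-135.2  -33.9] z 23.1 w 57.8 F [ 2.3 -1.7  6.5]
tool y angle err -5.995015443749363e-05 z [ 3.3e-03  1.0e-04 -1.0e+00]
```

View pics/c.png

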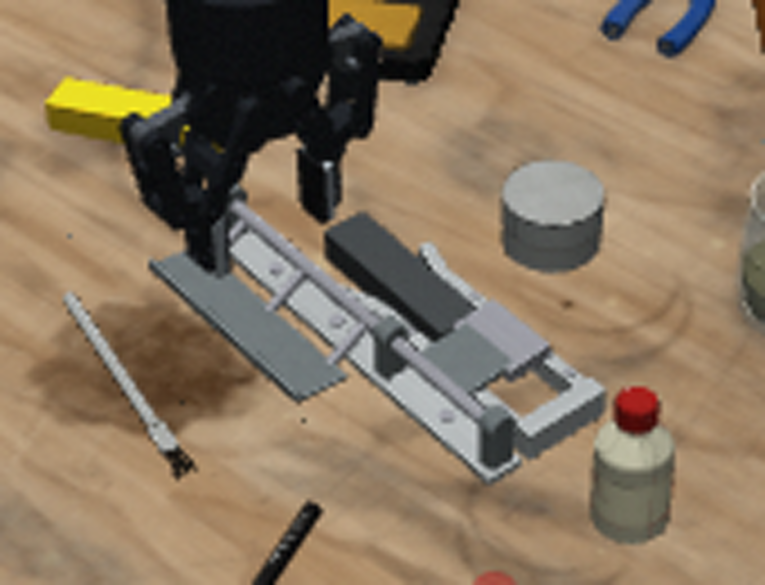

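Call:
jog_arm(deltas="0 -2 4 0 0 0 58;0 0 2 0 0 0 58;0 0 0 0 0 0 58")

```text
time: 6.22
eef_pos: [0.5579, 0.0856, 0.0188]
orientation: [0.003, 0.764, 0.645, 0.003]
force: [8.3, -2.7, 14.1]
gripper_width: 0.0579
gripper_force: 6.6
```

```bash
python3 - <<'E'
from h import *
st()
s=imaging.snapshot("scene");C=cloud(s).reshape(-1,3)
p=np.array([toH(c) for c in C]);z=C[:,2]*1e3
def pr(xa,xb,ys):
    return [(y,round(float(np.median(z[(p[:,0]>xa)&(p[:,0]<xb)&(abs(p[:,1]-y)<2.5)])),1)) for y in ys]
print("lever",pr(-100,-50,range(-90,-50,4)));print("flap",pr(-5,25,range(-38,30,4)))
E
```

```text
t 6.225 H [-135.4  -33.2] z 18.8 w 57.9 F [ 8.3 -2.7 14.1]
tool y angle err -0.0005786105342539261 z [ 8.7e-03  5.0e-04 -1.0e+00]
lever [(-90, 386.2), (-86, 391.3), (-82, 395.3), (-78, 391.3), (-74, 382.5), (-70, 379.9), (-66, 373.6), (-62, 374.3), (-58, 374.3), (-54, 327.3)]
flap [(-38, 26.6), (-34, 27.4), (-30, 29.7), (-26, 31.5), (-22, 31.5), (-18, 33.0), (-14, 34.6), (-10, 35.7), (-6, 35.2), (-2, 35.5), (2, 35.7), (6, 38.1), (10, 19.2), (14, 0.8), (18, 9.0), (22, 12.5), (26, nan)]
  return _methods._mean(a, axis=axis, dtype=dtype,
  ret = ret.dtype.type(ret / rcount)
```

Call:
jog_arm(deltas="-8 0 0 0 0 0 58;-8 0 0 0 0 0 58;-8 0 0 0 0 0 58;-8 0 0 0 0 0 58;0 0 0 0 0 0 58")

```text
time: 6.9
eef_pos: [0.5492, 0.0555, 0.0173]
orientation: [0.0, 0.764, 0.645, 0.001]
force: [0.6, 2.7, 8.3]
gripper_width: 0.0579
gripper_force: 4.0
```

```bash
python3 - <<'E'
from h import *
st()
s=imaging.snapshot("scene");cv2.imwrite("pics/d.png",cv2.resize(s["img"][200:330,210:380],None,fx=4.5,fy=4.5,interpolation=cv2.INTER_CUBIC))
E
```

```text
t 6.9 H [-104.3  -36.7] z 17.3 w 57.9 F [0.6 2.7 8.3]
tool y angle err 0.00041531077294848506 z [ 0.0023  0.0017 -1.    ]
```

View pics/d.png

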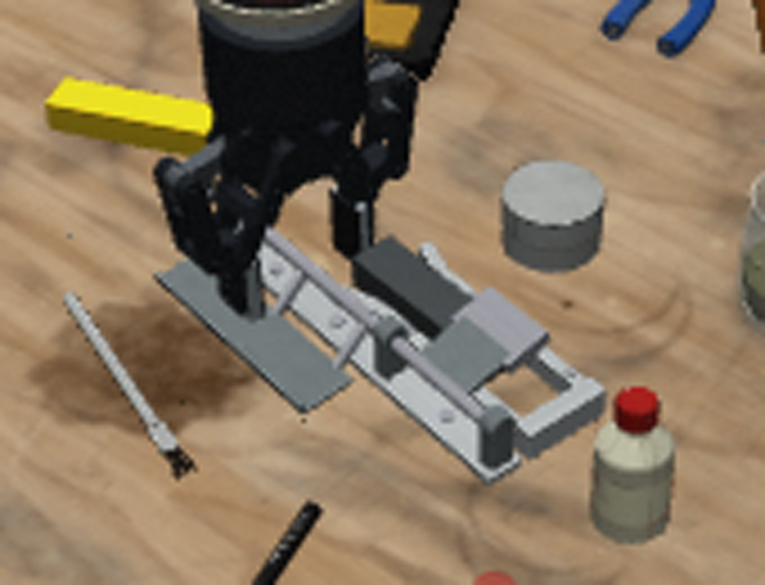

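Call:
jog_arm(deltas="-8 0 0 0 0 0 58;-8 0 0 0 0 0 58;-8 0 0 0 0 0 58;-8 0 0 0 0 0 58;0 0 0 0 0 0 58")

```text
time: 7.58
eef_pos: [0.5437, 0.0238, 0.0172]
orientation: [0.0, 0.764, 0.645, 0.001]
force: [0.3, 2.5, 7.6]
gripper_width: 0.0579
gripper_force: 3.9
```

```bash
python3 - <<'E'
from h import *
st()
E
```

```text
t 7.575 H [-72.1 -36.8] z 17.2 w 57.9 F [0.3 2.5 7.6]
tool y angle err 0.0003874893879861063 z [ 0.002   0.0015 -1.    ]
```

Expected home about x = -64; creep in with force checks.

Call:
jog_arm(deltas="-3 0 0 0 0 0 58;-3 0 0 0 0 0 58;-1 0 0 0 0 0 58;0 0 0 0 0 0 58")

```text
time: 8.07
eef_pos: [0.5426, 0.018, 0.0171]
orientation: [-0.0, 0.764, 0.646, 0.001]
force: [0.3, 6.0, 7.6]
gripper_width: 0.0582
gripper_force: 4.2
```

Call:
jog_arm(deltas="-2 0 0 0 0 0 58;0 0 0 0 0 0 58")

```text
time: 8.32
eef_pos: [0.5424, 0.0169, 0.0172]
orientation: [-0.0, 0.763, 0.646, 0.002]
force: [0.7, 7.6, 7.4]
gripper_width: 0.0577
gripper_force: 6.4
```

Call:
jog_arm(deltas="-2 0 0 0 0 0 58;0 0 0 0 0 0 58")

```text
time: 8.57
eef_pos: [0.5424, 0.0167, 0.0172]
orientation: [-0.001, 0.763, 0.647, 0.002]
force: [1.8, 13.0, 7.1]
gripper_width: 0.0576
gripper_force: 8.7
```

```bash
python3 - <<'E'
from h import *
st()
s=imaging.snapshot("scene");cv2.imwrite("pics/e.png",cv2.resize(s["img"][230:320,250:370],None,fx=6,fy=6,interpolation=cv2.INTER_CUBIC))
C=cloud(s).reshape(-1,3);p=np.array([toH(c) for c in C]);z=C[:,2]*1e3
print([(x,z[(abs(p[:,0]-x)<1.5)&(p[:,1]>4)&(p[:,1]<12)].round().tolist()[:6]) for x in range(24,52,3)])
E
```

```text
t 8.575 H [-64.8 -36.9] z 17.2 w 57.6 F [ 1.8 13.   7.1]
tool y angle err 0.004057238345427233 z [ 0.0026  0.0045 -1.    ]
[(24, [42.0, 41.0, 39.0, 20.0, 19.0, 18.0]), (27, [42.0, 41.0, 42.0, 40.0, 37.0, 34.0]), (30, [40.0, 21.0, 20.0, 20.0, 19.0, 18.0]), (33, [20.0, 19.0, 18.0, 18.0]), (36, [18.0, 18.0, 20.0, 19.0]), (39, [20.0, 20.0, 18.0, 19.0, 18.0]), (42, [21.0, 21.0, 20.0, 19.0, 18.0, 18.0]), (45, [16.0, 17.0, 16.0]), (48, [18.0, 18.0, 16.0]), (51, [17.0, 18.0, 17.0, 16.0, 16.0, -4.0])]
```

View pics/e.png

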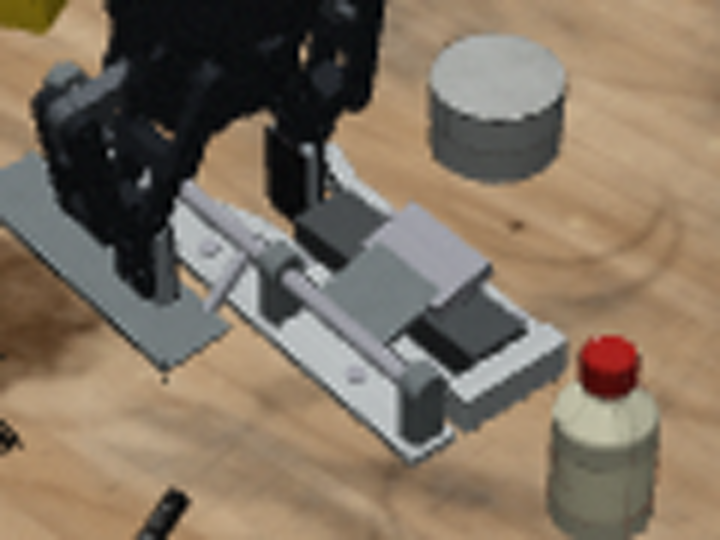

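Call:
jog_arm(deltas="-3 0 0 0 0 0 58;0 0 0 0 0 0 58")

```text
time: 8.88
eef_pos: [0.5424, 0.0164, 0.0174]
orientation: [-0.002, 0.762, 0.648, 0.004]
force: [2.9, 20.8, 7.1]
gripper_width: 0.0581
gripper_force: 12.7
```

Call:
jog_arm(deltas="6 0 0 0 0 0 58;5 0 0 0 0 0 58;0 0 0 0 0 0 58")

```text
time: 9.25
eef_pos: [0.5428, 0.0198, 0.0169]
orientation: [0.001, 0.764, 0.645, 0.0]
force: [-1.3, -2.2, 8.7]
gripper_width: 0.0579
gripper_force: 3.9
```

```bash
python3 - <<'E'
from h import *
st()
s=imaging.snapshot("scene")
C=cloud(s).reshape(-1,3);p=np.array([toH(c) for c in C]);z=C[:,2]*1e3
print([(x,z[(abs(p[:,0]-x)<1.5)&(p[:,1]>4)&(p[:,1]<12)].round().tolist()[:6]) for x in range(24,52,3)])
E
```

```text
t 9.25 H [-67.9 -37. ] z 16.9 w 57.9 F [-1.3 -2.2  8.7]
tool y angle err 0.00032200597289128163 z [ 1.1e-03 -5.0e-04 -1.0e+00]
[(24, [41.0, 43.0, 39.0, 20.0, 17.0, 19.0]), (27, [43.0, 40.0, 41.0, 41.0, 39.0, 37.0]), (30, [19.0, 19.0, 18.0]), (33, [21.0, 20.0, 19.0, 19.0, 17.0]), (36, [22.0, 19.0, 20.0, 18.0]), (39, [21.0, 21.0, 20.0, 17.0, 20.0]), (42, [18.0, 20.0, 20.0, 18.0, 18.0, 14.0]), (45, [19.0, 16.0]), (48, [17.0, 18.0, 17.0, 17.0]), (51, [17.0, 16.0, 18.0])]
```

Home and backed off; now lift straight up, gently at first.

Call:
jog_arm(deltas="0 0 -5 0 0 0 58;0 0 -5 0 0 0 58;0 0 -8 0 0 0 58;0 0 -15 0 0 0 58;0 0 -30 0 0 0 58;0 0 -40 0 0 0 58;0 0 -40 0 0 0 58;40 0 -20 0 0 0 58;50 0 0 0 0 0 58;50 0 0 0 0 0 58")

```text
time: 10.55
eef_pos: [0.5661, 0.1596, 0.1809]
orientation: [0.0, 0.764, 0.645, 0.001]
force: [0.7, 0.0, -0.7]
gripper_width: 0.0583
gripper_force: 0.0
```

```bash
python3 - <<'E'
from h import *
st()
s=imaging.snapshot("top");cv2.imwrite("pics/f.png",cv2.resize(s["img"][210:370,240:440],None,fx=3.5,fy=3.5,interpolation=cv2.INTER_CUBIC))
s=imaging.snapshot("scene");cv2.imwrite("pics/g.png",cv2.resize(s["img"][230:340,220:370],None,fx=5,fy=5,interpolation=cv2.INTER_CUBIC))
E
```

```text
t 10.55 H [-209.7  -37.5] z 180.9 w 58.3 F [ 0.7  0.  -0.7]
tool y angle err -0.0003244232731935137 z [ 0.002  0.001 -1.   ]
```

View pics/g.png

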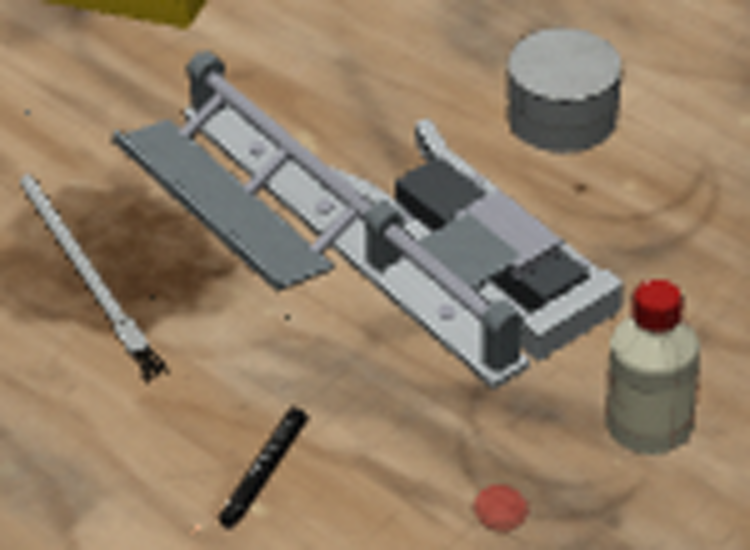

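View pics/f.png

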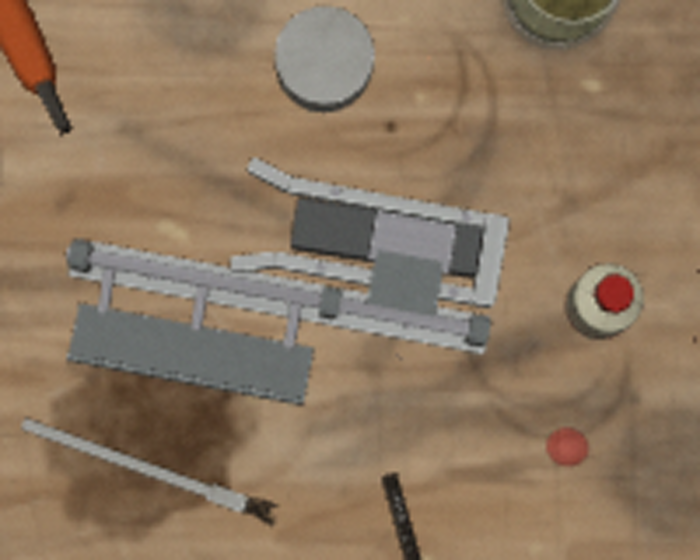

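The top view shows the stone's front end against the stop near (480,250). The flap lies flat on it, and the tin, bottle, brush, pencil and nugget are where they were.

```bash
python3 -c "
from h import *
print(workorder.sign_off())"
```

```text
the job is handed in; nothing more can be done
None
```

The stone is fully home against the end stop with the flap down on it, the lever was held down until then, the other things on the bench look untouched, and the job was handed in at about 10.6 s.

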